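# Line up a pump cover with a drift pin and fit its bolt

### The arm

A 7-joint arm with a two-finger parallel gripper is mounted at the origin on the work surface. World frame = base frame: x ahead of the robot, y to its left, z up, the work surface at z = 0. Lengths are in mm, angles in rad, forces in N, time in s.
With the tool pointing down it reaches from about 350 to 900 mm from the base axis. Payload 8.1 kg.
Tool frame: the origin (TCP) lies midway between the tips of the shut fingers; the grasp point (between the pads) lies 19 mm behind it; z points along the fingers, y is the direction in which the jaws open and shut (so a half turn about z gives the same grasp; the last joint's range is limited). The gripper opens to 85 mm and grips with 20 to 120 N. Pads are 22 mm wide; open, the fingers measure 114 mm over their backs; the gripper's body (76 mm by 85 mm) begins 54 mm behind the grasp point. The pads swing forward as they close: fully open they stand 13 mm farther back than shut.
Start: joints at [1.034, 0.434, 0.025, 1.573, -0.012, 1.134, -0.075], TCP at [262.68, -567.133, 231.323] pointing down, gripper open.
Joint ranges: [-2.62, 2.62], [-0.44, 2.09], [-1.27, 1.32], [0.08, 2.57], [-1.32, 4.46], [0.12, 2], [-2.74, 2.74]. Speed limits (rad/s): [2.22, 2.22, 3.01, 3.01, 3.14, 3.14, 3.14].

### API

Orientations are given as a 3x3 rotation matrix whose columns are the frame's x, y, z axes.
In Python, from station import read_state, camera, camera_params, job_done, masks_of, tip_of gives the robot as it stands.
- The arm moves only by the shell command python3 -m handwheel 'ROWS' [FORCE]. ROWS is JSON, a list of rows, each a list of 5 numbers: the finger opening in cm, from 0 to 8.54, then the shift along the world's x, y, z in cm, then the turn about the world's z in rad. A call has 1 to 8 rows; each row is the pose to reach, as a shift and turn from the pose measured when the call began; what a row does not reach only later rows make up. A row lasts 1/12 s, in which the tool goes at most 41.7 mm and 7.16 degrees, less where a joint would pass 70% of its speed; a pose out of reach is approached as far as the arm can. A call with a gripper value outside its range is refused whole. The fingers move at their own pace and stop on an object; FORCE is the grip in N (left out, the last holds). Time passes only in rows, so rows that repeat a pose let the fingers close. It gives the time, the measured TCP pose, the force and the opening at its end, in the units of the state.
- read_state(): the state, without advancing time (a new reading comes with each control period).
- camera(name): name is "side" or "top"; returns the picture (420x560x3 uint8, blue, green, red); there is no depth.
- camera_params(name): a dict with "vertical_fov" (degrees; the focal length in pixels is half the picture's height over the tangent of half this angle, whatever the lens; pixels are square), "cx", "cy" (the principal point, pixels), "rvec" (rotation vector, rad) and "tvec" (3), from world to camera coordinates, as OpenCV has them. Camera axes: x right, y down, z forward; pixel columns grow to the right and rows downward; lengths in mm; the calibration is good to about 2 mm. A picture is of the moment at which its call begins. camera_params takes no time and is no camera call.
- job_done(): hands the job in, once; it reports no verdict.
Trained networks look in the newest picture that a camera, given by its name, has taken for a name from the list of things; names that differ only in an ending like _2 or _b are one class to them, and where a whole thing is asked for, a point or a joint stands for the part that bears it (a point fixed in the world has none). Each returns a list of dicts, best first, with "score" (0 to 1); they miss things now and then, are a little off and sometimes report something else, mostly with a low value. They report only what shows in the picture. A call takes as long as a camera call. They do not tell look-alikes from the thing itself.
- masks_of(name, camera): "pixels" (420x560 bool, what is visible of it) and "uv" ([column, row] in pixels, amid what is visible of it).
- tip_of(name, camera): "uv" ([column, row] in pixels: a listed point, or the origin of a listed thing).
The state is a dict: "t": time; "joints": joint angles; "joint_vel": joint speeds; "joint_efforts": joint torques, N m; "tool_pos": TCP position; "tcp_rot": TCP orientation; "wrist_force": force on the tool from outside, world axes, zero at the start; "torque": the same for the moment, N m; "width": opening from 0.0 (shut) to 1.0 (fully open).
Only numpy, scipy, OpenCV 4.12 (cv2) and the standard library are available. Lean on these libraries where they do the work, as an engineer would, in place of code of your own. Each camera call takes 0.05 s, during which the arm holds its last target.

### The job

The white cover of the blue pump housing has swung a few millimetres out of line on its one fitted bolt: push the yellow-knobbed drift pin fully home through the yellow-ringed hole so that cover and housing line up, and with the drift still in there fit the black-knobbed bolt fully home in the black-ringed hole. Then draw the drift out and stand it fully down in either hole of the white rack, leaving the bolt in. Do not shift the brown jar or the steel bowl.

Things in the scene. Friction and masses are not known exactly. Their poses are not given: they have to be found in the camera images.
- drift_knob (a point): Centre of the pin's yellow knob (30 mm diameter, 50 mm high); own z points up, away from the tip. Underside of its steel collar (34 mm diameter, 5 mm thick): 30 mm below the point. Below that a steel shank 60 mm long: 16 mm diameter, its last 32 mm tapering to a 5 mm tip. Under 0.25 kg. Starts upright in either rack hole, collar on the rack's top.
- bolt_knob (a point): Centre of the pin's black knob (30 mm diameter, 50 mm high); own z points up, away from the tip. Underside of its steel collar (34 mm diameter, 5 mm thick): 30 mm below the point. Below that a steel shank 50 mm long: plain, 14 mm diameter (pushed, not screwed), its last 3 mm bevelled to 12.4 mm. Under 0.25 kg. Starts upright in either rack hole, collar on the rack's top.
- housing: Blue block 130 x 180 x 60 mm fixed to the table, a 10 mm thick, 120 x 170 mm white cover on top. Origin: centre of the underside. y: lengthwise, from the fitted bolt (hex head 19 mm high, at x 30, y -55 mm) to the two open holes at y 55 mm; x: from the drift hole (x -30) to the bolt hole (x 30). A steel boss 48 mm across, 11 mm high sits mid-cover; a pipe stub sticks out in +x.
- drift_hole (a point): Yellow-ringed hole: point on the axis of the housing's hole, at the level of the cover's top face (70 mm above the table). Housing and cover each have a 17 mm through hole here; the cover's starts swung aside and is drawn into line as the drift's taper is pressed down (about 2 N sideways). The drift is home when its collar rests on the cover.
- cover_drift_hole (a point): Centre of the cover's own 17 mm hole at the yellow ring, on the cover's top face. It moves with the cover: 3.5 to 5 mm aside of drift_hole at the start, coincident with it when in line.
- bolt_hole (a point): Black-ringed hole, 60 mm from the drift hole: point on the axis of the housing's 17 mm through hole, at the level of the cover's top face (70 mm above the table). The cover's 17 mm hole here is in line once the drift is home. The bolt is home when its collar rests on the cover.
- cover (a joint): Angle of the cover about its fitted bolt (rad): 0 is in line with the housing, positive is anticlockwise from above. The drift hole is 125 mm and the bolt hole 110 mm from this pivot. It is stiff: the cover stays where it is left.
- rack_hole0 (a point): First hole of the white plastic rack, a block 80 x 160 x 70 mm fixed to the table, with two 21 mm through holes 90 mm apart along its y. The point is the centre of the hole's mouth, on the rack's top face, 70 mm above the table.
- rack_hole1 (a point): Second hole of the rack, 90 mm in the rack's -y from the first: the same point.
- jar_mid (a point): Brown jar with a white cap, 80 mm diameter, 90 mm high, loose on the table. The point is on its axis, 45 mm above its underside. To be left alone.
- bowl_mid (a point): Steel bowl, 130 mm rim diameter, 45 mm high, loose on the table. The point is on its axis, 22 mm above its underside. To be left alone.
Mind the look-alikes: they are no part of the job. There is more than one size of the part that bears bolt_knob; the job needs the smaller.

How it is judged:
By the outcome, as a careful person would: the job done as asked, in the order asked, and still so for the second after the job is handed in, with the robot touching nothing.
It also fails if it takes over 72 s, if anything falls off the work surface, if the arm or the gripper's body presses on something with over 40 N, if the wrist force passes 120 N, or if a joint passes its speed limit or range.

## Working session

There is one attempt and no reset: what is moved stays moved. The work goes in short steps, Python scripts to look and compute and a shell command to move; the robot and the scene stay as the last step left them, time stands still between calls to the robot, and variables do not carry over. Pictures are saved under pics/ and viewed, and the job is handed in when it is done.

```bash
ls; mkdir -p pics
python3 - <<'E'
from station import *
import cv2
for n in("side","top"):
    cv2.imwrite(f"pics/{n}0.png",camera(n)); print(camera_params(n))
s=read_state();print(s)
E
```

```text
pics
{'vertical_fov': 43.2764947217366, 'cx': 270.46116182351324, 'cy': 210.61584335176664, 'rvec': array([ 0.14124936, -2.82361723,  1.2709404 ]), 'tvec': array([ 496.31708267,  156.21267816, 1114.46713002])}
{'vertical_fov': 50.106574980426046, 'cx': 280.9089450004106, 'cy': 203.64401028435208, 'rvec': array([ 2.18591295, -2.18113551,  0.07760666]), 'tvec': array([-106.57422303,  526.96768683, 1252.25214538])}
{'t': 0.1, 'joints': array([ 1.03440521,  0.43512803,  0.02498391,  1.57400046, -0.01160312,
        1.1340131 , -0.07505987]), 'joint_vel': array([-0.00034824, -0.00361188, -0.00022773, -0.00208332, -0.00160049,
        0.000732  ,  0.00118236]), 'joint_efforts': array([ 2.64024755e-03, -6.71758747e+01,  1.02810547e+00, -3.16903496e+01,
        1.58663926e-02,  7.21867706e-03, -4.58408113e-05]), 'tool_pos': array([ 262.45296328, -566.7237916 ,  230.62246327]), 'tcp_rot': array([[ 9.07395542e-01,  4.20277092e-01, -7.04416558e-04],
       [ 4.20277662e-01, -9.07394739e-01,  1.21432907e-03],
       [-1.28829188e-04, -1.39792733e-03, -9.99999015e-01]]), 'wrist_force': array([0.68255807, 0.20599136, 0.05391063]), 'torque': array([-0.0023287 , -0.01506618, -0.03088761]), 'width': 1.0010081419881975}
```

View pics/side0.png

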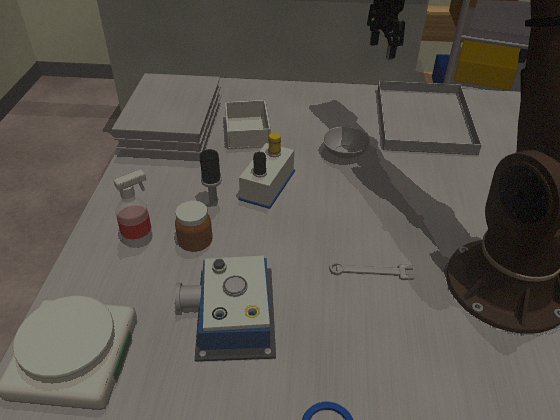

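View pics/top0.png

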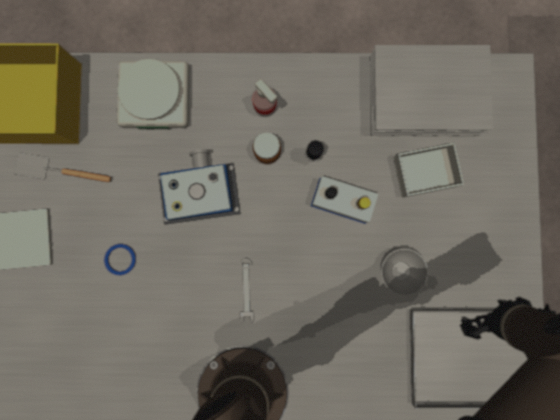

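Top view: the rack holds a black knob at (331,192) and a yellow knob at (364,203). A bigger black-knobbed pin stands free at (315,150), which is (210,165) in the side view. The housing's yellow ring is at (178,206) and its black ring at (173,184). In the side view those are (252,311) and (219,313).

```bash
cat > h.py <<'E'
from station import *
import numpy as np, cv2
def P(n):
    p=camera_params(n); f=210/np.tan(np.radians(p['vertical_fov']/2))
    K=np.array([[f,0,p['cx']],[0,f,p['cy']],[0,0,1.]]); R=cv2.Rodrigues(p['rvec'])[0]
    return K,R,np.array(p['tvec']).reshape(3)
def ray(n,uv):
    K,R,t=P(n); d=R.T@np.linalg.inv(K)@np.array([*uv,1.]); return -R.T@t,d/np.linalg.norm(d)
def onz(n,uv,z):
    o,d=ray(n,uv); return o+d*(z-o[2])/d[2]
def proj(n,X):
    K,R,t=P(n); q=K@(R@np.asarray(X,float)+t); return q[:2]/q[2]
def tri(us,ut):
    A=np.zeros((3,3));b=np.zeros(3)
    for n,u in(("side",us),("top",ut)):
        o,d=ray(n,u);M=np.eye(3)-np.outer(d,d);A+=M;b+=M@o
    X=np.linalg.solve(A,b)
    return X,[np.linalg.norm(proj(n,X)-u) for n,u in(("side",us),("top",ut))]
def crop(n,u,w,name,k=6,img=None):
    im=camera(n) if img is None else img
    c=int(u[0]);r=int(u[1]); s=im[max(0,r-w):r+w,max(0,c-w):c+w]
    cv2.imwrite("pics/"+name,cv2.resize(s,None,fx=k,fy=k,interpolation=cv2.INTER_CUBIC)); return im
E
python3 - <<'E'
from h import *
np.set_printoptions(precision=1,suppress=True)
for n in("side","top"):
    for k in("drift_knob","bolt_knob","drift_hole","cover_drift_hole","bolt_hole","housing","rack_hole0","rack_hole1","jar_mid","bowl_mid"):
        print(n,k,[(d['uv'],round(d['score'],2)) for d in tip_of(k,n)[:3]])
a=crop("side",(250,165),60,"s_rack.png",5);crop("side",(235,300),55,"s_hous.png",6,a)
a=crop("top",(200,190),50,"t_hous.png",6);crop("top",(335,180),50,"t_rack.png",6,a)
E
```

```text
side drift_knob [([274.3, 140.5], 0.6)]
side bolt_knob [([208.4, 168.3], 0.86), ([346.2, 144.6], 0.67), ([260.4, 162.3], 0.57)]
side drift_hole [([251.9, 313.8], 0.62)]
side cover_drift_hole [([253.3, 309.2], 0.73)]
side bolt_hole [([217.8, 315.3], 0.55)]
side housing [([239.0, 314.0], 0.71)]
side rack_hole0 [([261.5, 175.8], 0.85), ([277.4, 153.8], 0.83), ([255.3, 308.9], 0.43)]
side rack_hole1 [([261.5, 175.8], 0.85), ([277.4, 153.8], 0.83), ([255.3, 308.9], 0.43)]
side jar_mid [([252.9, 310.4], 0.74), ([193.9, 222.2], 0.65), ([273.9, 150.1], 0.26)]
side bowl_mid [([348.0, 141.6], 0.76)]
top drift_knob [([362.8, 201.7], 0.69)]
top bolt_knob [([314.5, 148.5], 0.82), ([333.0, 190.5], 0.54)]
top drift_hole [([176.7, 205.1], 0.9)]
top cover_drift_hole [([174.3, 204.7], 0.68)]
top bolt_hole [([172.0, 180.1], 0.79)]
top housing [([198.0, 196.3], 0.81)]
top rack_hole0 [([331.7, 192.4], 0.89), ([361.5, 206.4], 0.63)]
top rack_hole1 [([331.7, 192.4], 0.89), ([361.5, 206.4], 0.63)]
top jar_mid [([265.1, 150.4], 0.56)]
top bowl_mid [([401.2, 266.9], 0.95)]
```

View pics/s_rack.png

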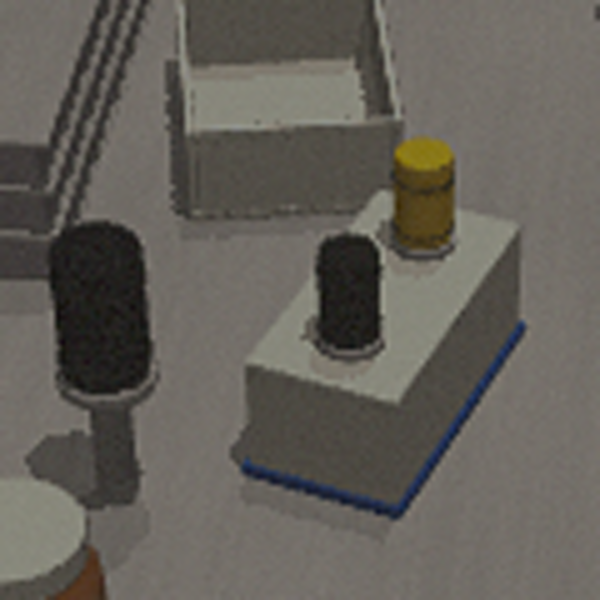

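View pics/s_hous.png

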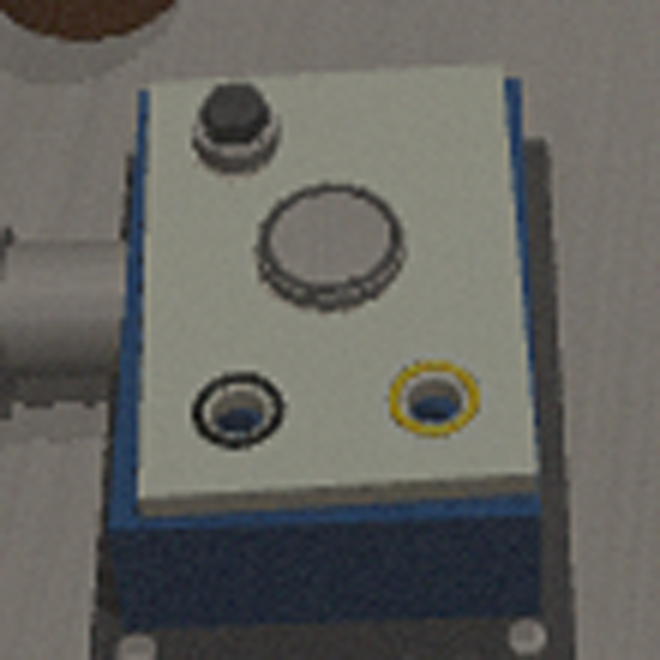

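View pics/t_hous.png

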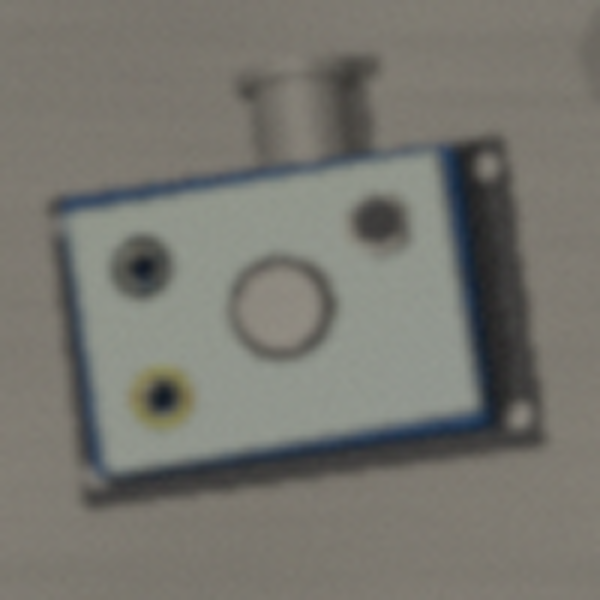

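View pics/t_rack.png

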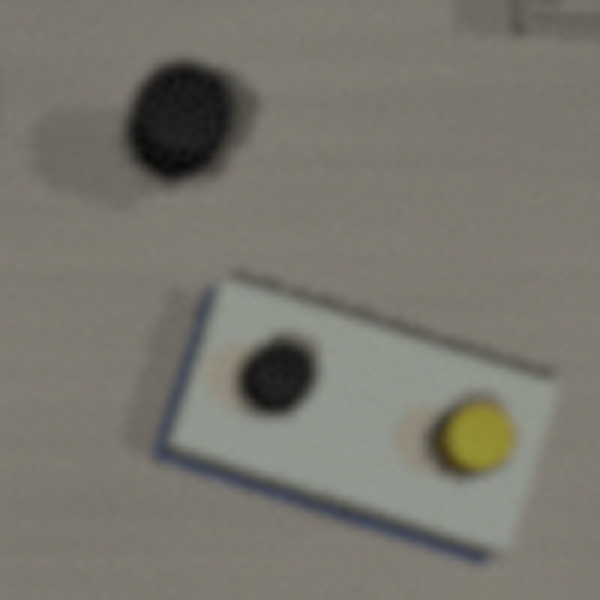

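The candidates for the bolt are the rack's black knob (side 260,163) and the free-standing larger black pin (side 208,168). The crops show the rack one is clearly smaller, so it is the bolt. The drift is the yellow knob at side (275,143). Now I measure positions.

Run:
```python
from h import *
np.set_printoptions(precision=1,suppress=True)
s=camera("side");t=camera("top")
def show(l,n,z,uv): X=onz(n,uv,z); print(l,n,X, "r",np.hypot(*X[:2]).round())
def blob(im,u,w,f):
    c,r=map(int,u);sub=im[r-w:r+w,c-w:c+w].astype(int)
    m=f(sub).astype(np.uint8);k,L,st,ce=cv2.connectedComponentsWithStats(m)
    i=1+np.argmax(st[1:,4]);return ce[i]+[c-w,r-w],st[i]
yel=lambda a:(a[...,2]-a[...,0]>45)
blk=lambda a:(a.max(2)<50)
dk=[blob(s,(274,143),14,yel),blob(t,(364,203),12,yel)]
bk=[blob(s,(260,164),13,blk),blob(t,(331,192),10,blk)]
for n,k in(("drift",dk),("bolt",bk)):
    print(n,k,tri(k[0][0],k[1][0]))
yr=[blob(s,(252,311),12,yel),blob(t,(177,206),9,lambda a:(a[...,2]-a[...,0]>25))]
print(yr)
# ring: ellipse of hull centre
def hull(im,u,w,f):
    c,r=map(int,u);m=f(im[r-w:r+w,c-w:c+w].astype(int)).astype(np.uint8)
    p=cv2.findNonZero(m).reshape(-1,2);h=cv2.convexHull(p);M=cv2.moments(h);return np.array([M['m10']/M['m00']+c-w,M['m01']/M['m00']+r-w])
show("yring","side",70,hull(s,(252,311),12,yel));show("yring","top",70,hull(t,(177,206),9,lambda a:(a[...,2]-a[...,0]>25)))
# eyeballed from crops
for l,z,us,ut in [("blackring",70,(180+239/6,245+410/6),(150+142/6,140+266/6)),("yellring",70,(180+435/6,245+399/6),(150+162/6,140+398/6)),("boss",81,(180+331/6,245+238/6),(150+283/6,140+307/6)),("hexhead",89,(180+235/6,245+110/6),(150+380/6,140+219/6))]:
    show(l,"side",z,us);show(l,"top",z,ut)
for l,z,us,ut in [("rk bk",75,None,(331.7,192.4))]: show(l,"top",70,ut)
for u in [(190+247/5,105+362/5),(190+400/5,105+402/5),(190+522/5,105+230/5)]: show("rackcorner","side",70,u)
for u in [(285+215/6,130+280/6),(285+170/6,130+445/6),(285+510/6,130+553/6),(285+556/6,130+378/6)]: show("rackcorner","top",70,u)
for k in("jar_mid","bowl_mid"):pass
show("jar","side",45,(193.9,222.2));show("jar","top",45,(265.1,150.4));show("bowl","top",22,(401,267));show("bowl","side",22,(348,143))
print(proj("top",read_state()['tool_pos']),proj("side",read_state()['tool_pos']))
```

```text
drift [(array([274.4, 136.8]), array([ 9,  3, 12, 11, 99], dtype=int32)), (array([364.3, 202.2]), array([  7,   6,  12,  11, 105], dtype=int32))] (array([ 522.5, -322.1,  123.5]), [np.float64(0.4905518030390408), np.float64(0.46821838355632067)])
bolt [(array([259.4, 163.2]), array([  6,   1,  13,  23, 257], dtype=int32)), (array([330.7, 192.4]), array([ 5,  6, 11, 10, 86], dtype=int32))] (array([ 550.2, -237.4,  102.6]), [np.float64(0.43692686655113), np.float64(0.3941912123673658)])
[(array([251.8, 311.1]), array([ 5,  6, 15, 13, 66], dtype=int32)), (array([176.3, 205.5]), array([ 3,  4, 11, 10, 54], dtype=int32))]
yring side [515.6 174.9  70. ] r 544.0
yring top [517.7 178.6  70. ] r 548.0
blackring side [573.6 186.   70. ] r 603.0
blackring top [575.6 186.9  70. ] r 605.0
yellring side [514.3 175.9  70. ] r 544.0
yellring top [515.6 176.7  70. ] r 545.0
boss side [553.9 124.5  81. ] r 568.0
boss top [556.  120.5  81. ] r 569.0
hexhead side [592.   80.3  89. ] r 597.0
hexhead top [594.8  76.2  89. ] r 600.0
rk bk top [ 554.5 -243.6   70. ] r 606.0
rackcorner side [ 596.1 -219.3   70. ] r 635.0
rackcorner side [ 519.6 -196.    70. ] r 555.0
rackcorner side [ 471.5 -342.2   70. ] r 583.0
rackcorner top [ 597.5 -214.3   70. ] r 635.0
rackcorner top [ 522.3 -193.6   70. ] r 557.0
rackcorner top [ 473.7 -346.8   70. ] r 587.0
rackcorner top [ 553.1 -368.6   70. ] r 665.0
jar side [680.3 -78.2  45. ] r 685.0
jar top [674.5 -60.9  45. ] r 677.0
bowl top [ 350.2 -441.3   22. ] r 563.0
bowl side [ 329.1 -463.6   22. ] r 568.0
[480.  311.4] [380.4  56.5]
```

Everything agrees. The rack centre from its corners puts the holes at (523,-324) and (550,-238), matching the knobs. The rings are 60 mm apart. The drift is at about (522.7,-323). I'll keep the jaws along the housing's y throughout, which is a turn of about -0.29 rad.

```bash
python3 -m handwheel '[[5.5,3,3,0,-0.05],[5.5,6,6,0,-0.12],[5.5,9,9,0,-0.2],[5.5,12,12,0,-0.29],[5.5,15,14,0,-0.29],[5.5,18,17,0,-0.29],[5.5,21,20,0,-0.29],[5.5,24,22.5,0,-0.29]]' 40
python3 - <<'E'
from h import *
np.set_printoptions(precision=3,suppress=True)
def show(l,n,z,uv): X=onz(n,uv,z); print(l,n,X)
c=lambda u:(180+u[0]/6,245+u[1]/6)
a=onz("side",c((140,90)),60);b=onz("side",c((108,525)),60);r1=onz("side",c((520,78)),60);r2=onz("side",c((540,512)),60)
print(a,b,r1,r2)
d=lambda p,q:np.degrees(np.arctan2(q[1]-p[1],q[0]-p[0]))
print(d(a,b),d(r1,r2),d(r2,b)+90)
t=lambda u:(150+u[0]/6,140+u[1]/6)
A=[onz("top",t(u),60) for u in((55,205),(460,148),(487,420),(90,475))]
print(A,d(A[1],A[0]),d(A[2],A[3]))
C=[onz("top",t(u),70) for u in((62,212),(446,152),(478,412),(100,470))]
print(d(C[1],C[0]),d(C[2],C[3]))
s=read_state();print(s['tool_pos'],s['joints'])
E
```

```text
t: 1.97
tool_pos: [503.8, -340.1, 231.6]
tcp_rot: [[0.99, 0.143, 0.0], [0.143, -0.99, 0.0], [0.0, -0.0, -1.0]]
wrist_force: [1.4, -1.0, 0.1]
width: 0.641
[632.435  48.04   60.   ] [607.319 224.567  60.   ] [503.662  29.525  60.   ] [478.777 206.991  60.   ]
98.0974104565707 97.98232237770405 97.78578241357795
[array([604.87 , 229.842,  60.   ]), array([631.628,  44.27 ,  60.   ]), array([506.491,  30.575,  60.   ]), array([481.01 , 211.173,  60.   ])] 98.20511232644722 98.0308089163461
99.08383653516364 98.87166784652429
[ 503.848 -340.06   231.597] [ 0.51   0.407 -0.006  1.615  0.003  1.119 -0.923]
```

```bash
python3 -m handwheel '[[5.5,1.9,1.7,-1,0],[5.5,1.9,1.7,-3,0],[5.5,1.9,1.7,-6,0],[5.5,1.9,1.7,-9,0],[5.5,1.9,1.7,-11.5,0],[5.5,1.9,1.7,-13.5,0],[5.5,1.9,1.7,-15,0],[5.5,1.9,1.7,-15,0]]'
python3 - <<'E'
from h import *
crop("side",(275,140),45,"s1.png",6);crop("top",(364,203),45,"t1.png",6)
E
```

```text
t: 2.63
tool_pos: [520.9, -322.0, 78.3]
tcp_rot: [[0.99, 0.144, -0.005], [0.144, -0.99, 0.003], [-0.004, -0.003, -1.0]]
wrist_force: [-0.3, 0.0, 0.4]
width: 0.643
```

View pics/s1.png

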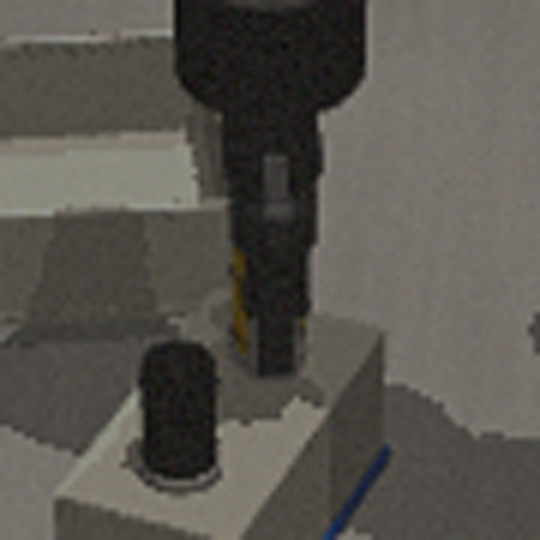

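View pics/t1.png

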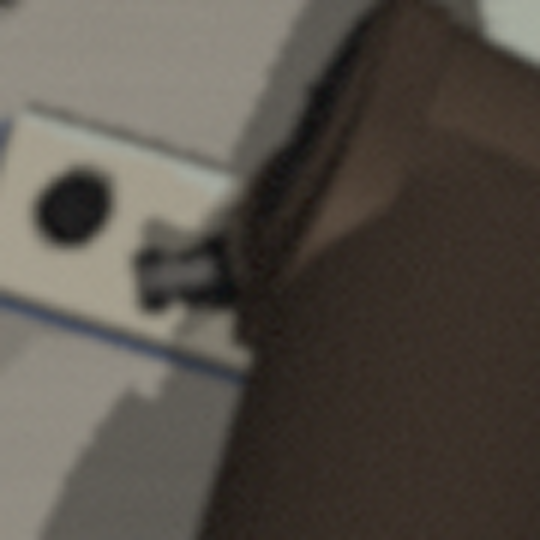

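The fingers straddle the yellow knob. More knob shows on the left (+x), so I'll shift about 2 mm in +x, then close.

```bash
python3 -m handwheel '[[5.5,0.2,0,0.2,0],[5.5,0.2,0,0.2,0],[2.5,0.2,0,0.2,0],[2.5,0.2,0,0.2,0],[2.5,0.2,0,0.2,0],[2.5,0.2,0,0.2,0],[2.5,0.2,0,0.2,0],[2.5,0.2,0,0.2,0]]' 60
python3 -m handwheel '[[2.5,0,0,0.5,0],[2.5,0,0,1.5,0],[2.5,0,0,3,0],[2.5,0,0,5,0],[2.5,0,0,7,0],[2.5,0,0,9,0],[2.5,0,0,10.5,0],[2.5,0,0,10.5,0]]'
python3 - <<'E'
from h import *
crop("side",(275,130),50,"s2.png",6)
E
```

```text
t: 3.4
tool_pos: [525.4, -323.4, 84.7]
tcp_rot: [[0.99, 0.143, 0.001], [0.143, -0.99, -0.0], [0.001, 0.001, -1.0]]
wrist_force: [-1.0, 0.8, 6.0]
width: 0.33
t: 4.07
tool_pos: [527.0, -324.3, 194.1]
tcp_rot: [[0.99, 0.143, 0.007], [0.143, -0.99, -0.003], [0.006, 0.004, -1.0]]
wrist_force: [1.4, 0.4, -0.7]
width: 0.337
```

View pics/s2.png

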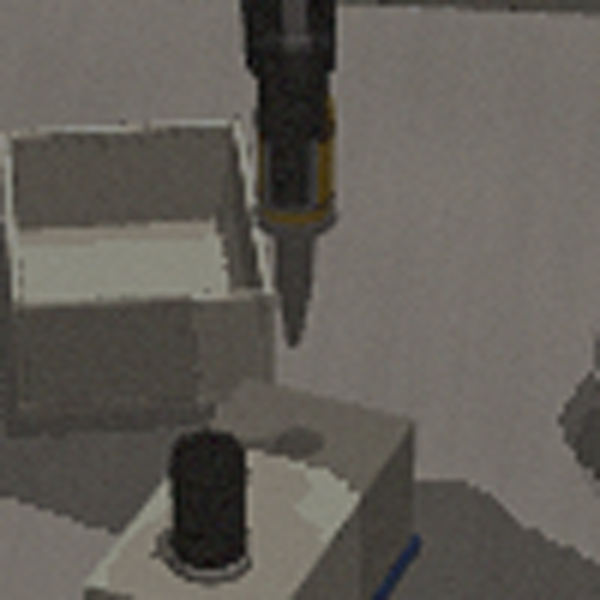

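Drift is held upright, knob sitting about 2.5 mm to -x of the TCP. Tip is at side (273.7,137.8), collar visible. Carrying it to the housing at this height.

```bash
python3 -m handwheel '[[2.5,0,1.5,0.3,0],[2.5,0,4.5,0.3,0],[2.5,0,8,0.3,0],[2.5,0,11.5,0.3,0],[2.5,0,15,0.3,0],[2.5,0,18.5,0.3,0],[2.5,0,22,0.3,0],[2.5,-0.2,25,0.3,0]]'
python3 -m handwheel '[[2.5,-0.2,3,0,0],[2.5,-0.4,6.5,0,0],[2.5,-0.6,10,0,0],[2.5,-0.7,13.5,0,0],[2.5,-0.7,17,0,0],[2.5,-0.7,20,0,0],[2.5,-0.7,22.5,0,0],[2.5,-0.7,23.5,0,0]]'
python3 -c "
from station import *;print(read_state()['tool_pos'])"
```

```text
t: 4.78
tool_pos: [523.3, -70.5, 194.2]
tcp_rot: [[0.989, 0.145, 0.003], [0.145, -0.989, -0.001], [0.003, 0.002, -1.0]]
wrist_force: [0.1, 0.4, -0.9]
width: 0.34
t: 5.45
tool_pos: [514.4, 169.5, 193.3]
tcp_rot: [[0.989, 0.151, 0.001], [0.151, -0.989, 0.0], [0.001, -0.0, -1.0]]
wrist_force: [0.5, 0.0, -0.8]
width: 0.337
[514.40060755 169.52525207 193.33161047]
```

```bash
python3 -m handwheel '[[2.5,0.3,0.4,-1,0],[2.5,0.53,0.8,-2,0],[2.5,0.53,0.8,-2.8,0],[2.5,0.53,0.8,-2.8,0],[2.5,0.53,0.8,-2.8,0]]'
python3 - <<'E'
from h import *
a=crop("side",(252,290),50,"s3.png",6);crop("top",(178,206),40,"t3.png",6)
print(read_state()['tool_pos'],read_state()['wrist_force'])
E
```

```text
t: 5.87
tool_pos: [519.3, 175.6, 164.2]
tcp_rot: [[0.989, 0.149, -0.001], [0.149, -0.989, -0.001], [-0.001, 0.001, -1.0]]
wrist_force: [1.5, 1.2, -1.5]
width: 0.34
[519.96349735 176.35556776 165.36272918] [-0.38478961  0.30551364 -1.4386424 ]
```

View pics/s3.png

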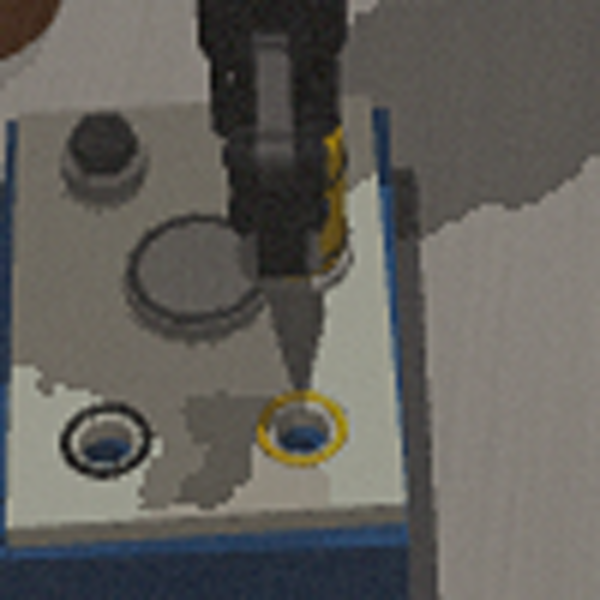

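View pics/t3.png

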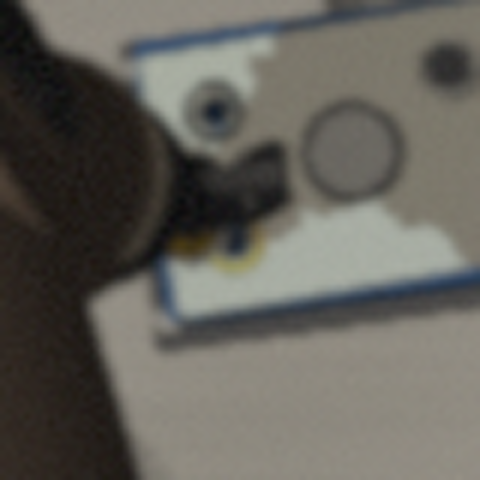

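Run:
```python
from h import *
np.set_printoptions(precision=1,suppress=True)
o=(202,240)
for z in(88,91,94):print(z,onz("side",(o[0]+303/6,o[1]+390/6),z))
print("ring",onz("side",(o[0]+302/6,o[1]+428/6),70))
print("collar c",onz("side",(o[0]+(267+352)/12,o[1]+265/6),151))
print(proj("side",(518.4,178.3,70))-o)
```

```text
88 [514. 175.  88.]
91 [513.7 177.4  91. ]
94 [513.3 179.7  94. ]
ring [514.7 175.5  70. ]
collar c [510.1 179.1 151. ]
[48.1 72.4]
```

Tip is at side (252.5,305), about (514,176.5). The cover hole centre reads (514.7,175.5) in the same frame and the housing hole is about +3,+1.8 from that. I'll shift +2.5 mm in x and enter by 30 mm.

```bash
python3 -m handwheel '[[2.5,0.25,0.05,0,0],[2.5,0.25,0.05,0,0],[2.5,0.25,0.05,-0.7,0],[2.5,0.25,0.05,-1.4,0],[2.5,0.25,0.05,-2.1,0],[2.5,0.25,0.05,-2.8,0],[2.5,0.25,0.05,-3.0,0]]' 80
python3 - <<'E'
from h import *
a=crop("side",(252,290),50,"s4.png",6)
print(read_state()['tool_pos'],read_state()['wrist_force'])
E
```

```text
t: 6.55
tool_pos: [521.6, 176.5, 133.7]
tcp_rot: [[0.989, 0.149, -0.001], [0.149, -0.989, -0.001], [-0.001, 0.001, -1.0]]
wrist_force: [-0.2, 0.0, -2.2]
width: 0.33
[521.63122199 176.53160376 133.82164241] [ 0.64962273 -1.14963067 -2.04546447]
```

View pics/s4.png

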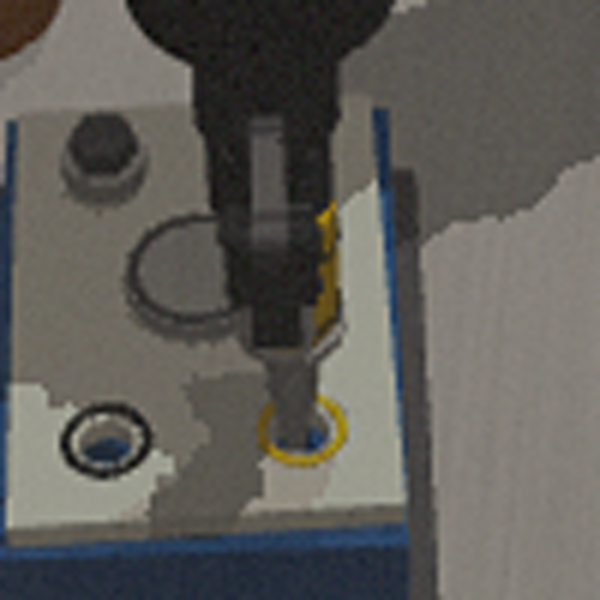

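The tip is inside the hole with no contact force. I'll continue in steps and watch the forces.

```bash
python3 -m handwheel '[[2.5,0,0,-0.4,0],[2.5,0,0,-0.8,0],[2.5,0,0,-1.2,0],[2.5,0,0,-1.2,0]]'
python3 -m handwheel '[[2.5,0,0,-0.4,0],[2.5,0,0,-0.8,0],[2.5,0,0,-1.0,0],[2.5,0,0,-1.0,0]]'
```

```text
t: 6.93
tool_pos: [521.2, 176.4, 121.0]
tcp_rot: [[0.989, 0.149, -0.002], [0.149, -0.989, -0.001], [-0.002, 0.001, -1.0]]
wrist_force: [-0.1, -0.3, -1.3]
width: 0.337
t: 7.27
tool_pos: [521.1, 177.2, 110.7]
tcp_rot: [[0.989, 0.15, -0.002], [0.15, -0.989, -0.0], [-0.002, 0.0, -1.0]]
wrist_force: [-0.3, 3.4, -4.1]
width: 0.33
```

```bash
python3 -m handwheel '[[2.5,0,0.1,0,0],[2.5,0,0.12,-0.3,0],[2.5,0,0.12,-0.6,0],[2.5,0,0.12,-0.6,0]]'
```

```text
t: 7.6
tool_pos: [521.5, 178.4, 104.4]
tcp_rot: [[0.989, 0.15, -0.001], [0.15, -0.989, -0.0], [-0.001, 0.0, -1.0]]
wrist_force: [1.1, 1.4, -2.6]
width: 0.333
```

Run:
```python
from h import *
a=crop("side",(252,290),50,"s5.png",6)
s=read_state();print(s['tool_pos'],s['wrist_force'],s['torque'])
```

```text
[521.45786942 178.34071059 104.4061899 ] [ 0.88555313  0.86460339 -3.08487005] [ 0.27342093 -0.51759353 -0.01095081]
```

View pics/s5.png

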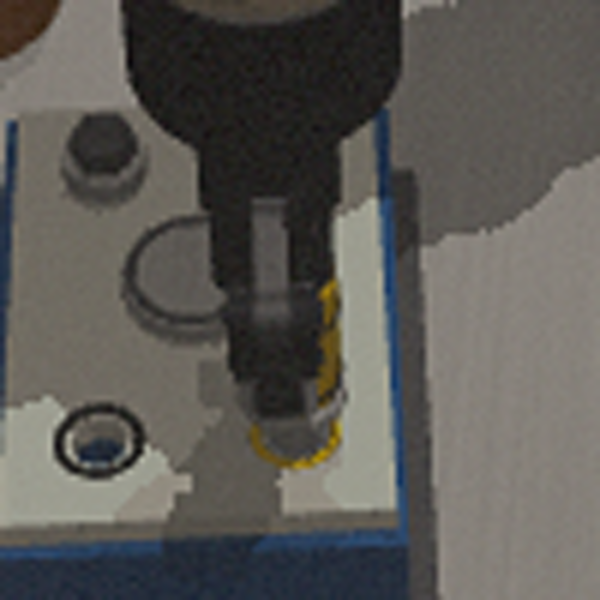

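The cover has already swung about 1 px (2.4 mm) into line. Continuing down.

```bash
python3 -m handwheel '[[2.5,0.03,0.03,-0.3,0],[2.5,0.05,0.05,-0.6,0],[2.5,0.05,0.05,-0.8,0],[2.5,0.05,0.05,-0.8,0]]'
python3 -c "
from station import *;print(read_state()['torque'])"
```

```text
t: 7.98
tool_pos: [522.0, 178.8, 95.9]
tcp_rot: [[0.989, 0.15, -0.002], [0.15, -0.989, -0.0], [-0.002, 0.0, -1.0]]
wrist_force: [2.1, 0.7, -3.6]
width: 0.336
[ 0.24567073 -0.39969837 -0.05330064]
```

```bash
python3 -m handwheel '[[2.5,0.05,0.02,-0.3,0],[2.5,0.05,0.02,-0.6,0],[2.5,0.05,0.02,-0.8,0],[2.5,0.05,0.02,-0.8,0]]'
python3 -m handwheel '[[2.5,0.0,0,-0.2,0],[2.5,0.0,0,-0.4,0],[2.5,0.0,0,-0.6,0],[2.5,0,0,-0.6,0]]'
```

```text
t: 8.32
tool_pos: [522.2, 178.8, 87.3]
tcp_rot: [[0.989, 0.15, -0.002], [0.15, -0.989, -0.001], [-0.002, 0.0, -1.0]]
wrist_force: [-0.0, 0.3, -2.6]
width: 0.33
t: 8.65
tool_pos: [523.3, 179.5, 84.5]
tcp_rot: [[0.989, 0.149, 0.001], [0.149, -0.989, 0.0], [0.001, -0.0, -1.0]]
wrist_force: [-9.2, -3.6, 34.9]
width: 0.332
```

Collar contact: +35 N at TCP z 84.5, where the collar should seat. Now I'll relax, open slightly and look.

```bash
python3 -m handwheel '[[2.5,-0.1,-0.05,0,0],[4.5,-0.1,-0.05,0,0],[4.5,-0.1,-0.05,0,0],[4.5,-0.1,-0.05,0,0],[4.5,-0.1,-0.05,1,0],[4.5,-0.1,-0.05,3,0],[4.5,-0.1,-0.05,6,0],[4.5,-0.1,-0.05,9,0]]'
python3 -m handwheel '[[4.5,0,-3,2,0],[4.5,0.5,-6,2,0],[4.5,0.5,-9,2,0],[4.5,0.5,-12,2,0],[4.5,0.5,-15,2,0],[4.5,1,-18,2,0],[4.5,1.5,-21,2,0],[4.5,1.5,-24,2,0]]'
python3 - <<'E'
from h import *
a=crop("side",(240,290),50,"s6.png",6);crop("top",(190,195),45,"t6.png",6)
E
```

```text
t: 9.32
tool_pos: [521.5, 178.8, 175.3]
tcp_rot: [[0.989, 0.149, -0.001], [0.149, -0.989, -0.0], [-0.002, 0.0, -1.0]]
wrist_force: [0.2, 0.5, 1.1]
width: 0.524
t: 9.98
tool_pos: [537.1, -62.7, 195.8]
tcp_rot: [[0.989, 0.15, -0.001], [0.15, -0.989, -0.0], [-0.001, 0.0, -1.0]]
wrist_force: [0.6, 0.5, 0.3]
width: 0.524
```

View pics/s6.png

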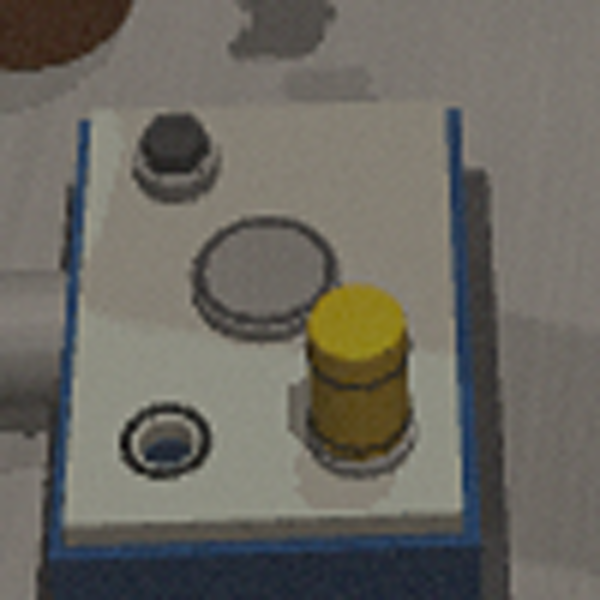

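View pics/t6.png

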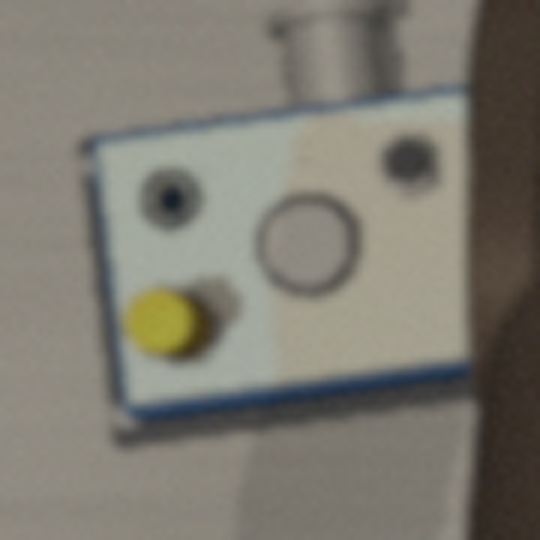

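Cover and housing are in line, with even blue margins. The drift's collar sits on the cover, and the black hole is clear at side (217.7,313.5). Now for the bolt.

```bash
python3 -m handwheel '[[5,0,-3,0,0],[5,0.3,-6,0,0],[5,0.6,-9,0,0],[5,0.9,-12,0,0],[5,1.2,-15,0,0],[5,1.2,-16.5,0,0],[5,1.2,-17.5,-1,0],[5,1.2,-17.5,-2,0]]'
python3 -m handwheel '[[5,0,0,-0.5,0],[5,0,0,-0.5,0]]'
```

```text
t: 10.75
tool_pos: [548.2, -244.6, 175.2]
tcp_rot: [[0.99, 0.139, -0.001], [0.139, -0.99, -0.004], [-0.002, 0.004, -1.0]]
wrist_force: [0.4, 0.9, 0.4]
width: 0.583
t: 10.92
tool_pos: [547.2, -242.4, 168.1]
tcp_rot: [[0.99, 0.141, -0.004], [0.141, -0.99, -0.002], [-0.004, 0.001, -1.0]]
wrist_force: [0.1, 1.1, 0.9]
width: 0.587
```

```bash
python3 -m handwheel '[[5,0.25,0.4,-1,0],[5,0.25,0.4,-3,0],[5,0.25,0.4,-5,0],[5,0.25,0.4,-7,0],[5,0.25,0.4,-8.2,0],[5,0.25,0.4,-8.4,0],[5,0.25,0.4,-8.4,0]]'
python3 - <<'E'
from h import *
print(read_state()['tool_pos'])
a=crop("side",(260,160),40,"s7.png",7)
E
```

```text
t: 11.5
tool_pos: [549.5, -237.3, 83.4]
tcp_rot: [[0.99, 0.142, -0.006], [0.142, -0.99, -0.001], [-0.006, 0.0, -1.0]]
wrist_force: [0.0, 0.1, 0.0]
width: 0.583
[ 549.51218641 -237.31937233   83.37347644]
```

View pics/s7.png

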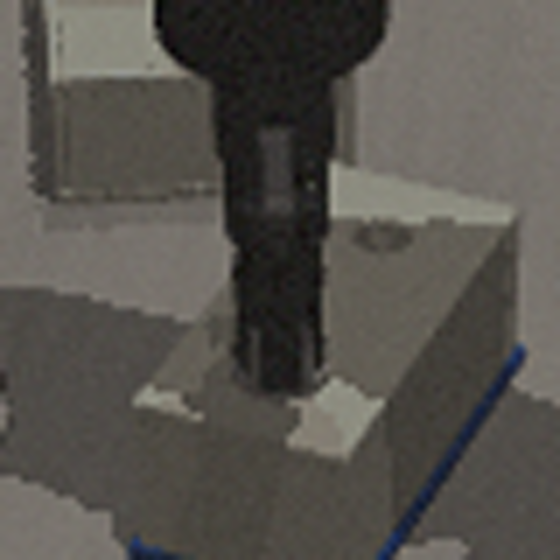

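Fingers are centred over the bolt's collar (crop x about 280, so side x about 260). Closing.

```bash
python3 -m handwheel '[[2.5,0,0,0,0],[2.5,0,0,0,0],[2.5,0,0,0,0],[2.5,0,0,0,0],[2.5,0,0,0,0],[2.5,0,0,0,0]]' 80
python3 -m handwheel '[[2.5,0,0,0.5,0],[2.5,0,0,1.5,0],[2.5,0,0,3,0],[2.5,0,0,5,0],[2.5,0,0,7,0],[2.5,0,0,9,0],[2.5,0,0,10,0],[2.5,0,0,10,0]]'
python3 - <<'E'
from h import *
print(read_state()['tool_pos'])
a=crop("side",(260,140),45,"s8.png",6)
E
```

```text
t: 12.05
tool_pos: [551.2, -238.0, 85.9]
tcp_rot: [[0.99, 0.141, -0.001], [0.141, -0.99, -0.003], [-0.002, 0.002, -1.0]]
wrist_force: [-0.1, 1.1, 6.0]
width: 0.332
t: 12.72
tool_pos: [552.6, -238.5, 189.0]
tcp_rot: [[0.99, 0.141, 0.003], [0.141, -0.99, -0.004], [0.003, 0.005, -1.0]]
wrist_force: [-0.3, 0.4, -1.4]
width: 0.336
[ 552.620166   -238.54646514  189.00307231]
```

View pics/s8.png

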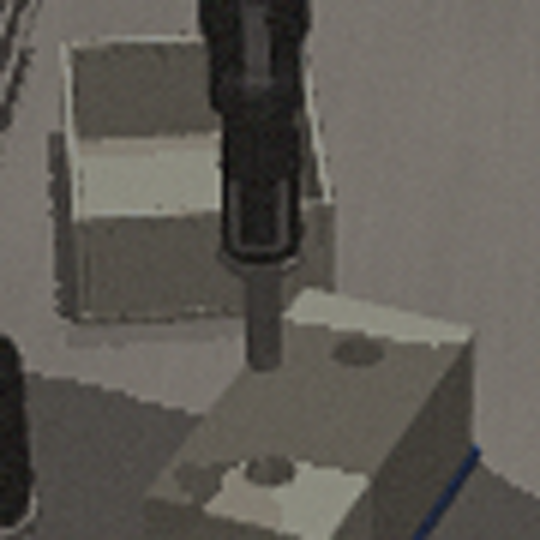

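Bolt held centred and upright, tip at side (259,157). Carrying it over.

```bash
python3 -m handwheel '[[2.5,0.3,1.5,0.5,0],[2.5,0.6,4.5,1,0],[2.5,1,8,1.5,0],[2.5,1.4,11.5,1.5,0],[2.5,1.8,15,1.5,0],[2.5,2.2,18.5,1.5,0],[2.5,2.5,21.5,1.5,0],[2.5,2.7,24.5,1.5,0]]'
python3 -m handwheel '[[2.5,0.2,3,0,0],[2.5,0.4,6,0,0],[2.5,0.6,9,0,0],[2.5,0.8,12,0,0],[2.5,0.8,15,0,0],[2.5,0.8,17,-0.5,0],[2.5,0.8,18.4,-1,0],[2.5,0.8,18.4,-1,0]]'
python3 -c "
from station import *;print(read_state()['tool_pos'])"
```

```text
t: 13.43
tool_pos: [578.0, 8.6, 200.6]
tcp_rot: [[0.99, 0.142, -0.001], [0.142, -0.99, -0.003], [-0.002, 0.003, -1.0]]
wrist_force: [0.6, 0.0, -0.9]
width: 0.331
t: 14.1
tool_pos: [584.1, 196.2, 188.1]
tcp_rot: [[0.989, 0.147, -0.005], [0.147, -0.989, -0.003], [-0.005, 0.002, -1.0]]
wrist_force: [-1.2, 0.6, -2.2]
width: 0.336
[584.05200548 196.22432791 188.08269728]
```

```bash
python3 -m handwheel '[[2.5,-0.3,-0.6,-0.8,0],[2.5,-0.5,-0.95,-1.8,0],[2.5,-0.5,-0.95,-2.8,0],[2.5,-0.5,-0.95,-2.8,0],[2.5,-0.5,-0.95,-2.8,0],[2.5,-0.5,-0.95,-2.8,0]]'
python3 - <<'E'
from h import *
print(read_state()['tool_pos'],read_state()['tcp_rot'])
a=crop("side",(230,285),45,"s9.png",7);crop("top",(178,195),40,"t9.png",6)
E
```

```text
t: 14.6
tool_pos: [579.4, 186.1, 160.2]
tcp_rot: [[0.989, 0.146, -0.005], [0.146, -0.989, -0.003], [-0.005, 0.002, -1.0]]
wrist_force: [0.7, 0.4, -1.6]
width: 0.332
[579.39679917 186.13143057 160.23613659] [[ 0.98931418  0.14572346 -0.00470283]
 [ 0.14571182 -0.9893233  -0.00273202]
 [-0.00505074  0.00201757 -0.99998521]]
```

View pics/s9.png

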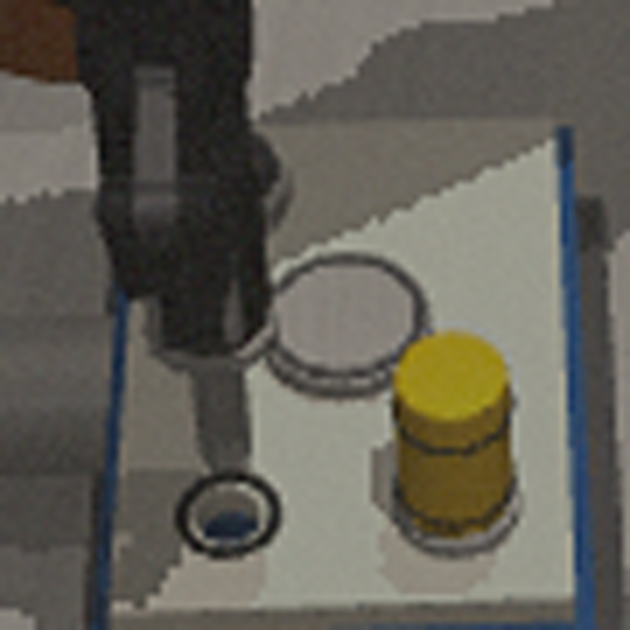

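View pics/t9.png

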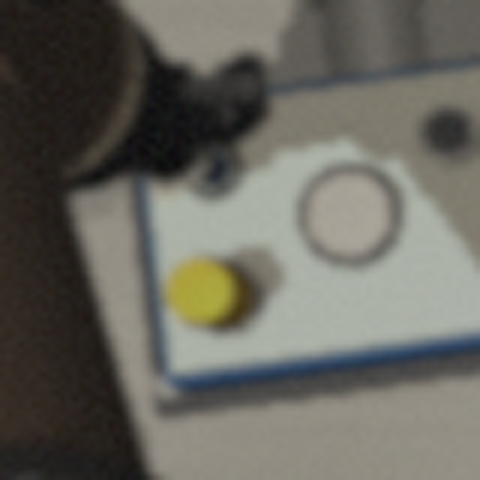

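Run:
```python
from h import *
np.set_printoptions(precision=1,suppress=True)
o=np.array((185,240))
for z in(92,95,98):print(z,onz("side",o+np.array((228,460))/7,z))
for z in(142,145,148):print("collar",z,onz("side",o+np.array((212,345))/7,z))
print("ring",onz("side",o+np.array((229,512))/7,70))
for X in((577.6,186.5,70),(577.6,186.5,95),(577.6,186.5,145)): print((proj("side",X)-o)*7)
```

```text
92 [576.3 186.1  92. ]
95 [575.6 188.4  95. ]
98 [575.  190.7  98. ]
collar 142 [576.3 189.6 142. ]
collar 145 [575.6 192.1 145. ]
collar 148 [575.  194.6 148. ]
ring [577.5 185.9  70. ]
[228.3 513.7]
[221.8 453.6]
[208.1 327. ]
```

The tip reads (575.6,~187) against the hole at (577.5,186), so I'll shift +1.7 mm in x and descend while watching force.

```bash
python3 -m handwheel '[[2.5,0.17,0,0,0],[2.5,0.17,0,0,0],[2.5,0.17,0,-0.6,0],[2.5,0.17,0,-1.2,0],[2.5,0.17,0,-1.8,0],[2.5,0.17,0,-2.2,0],[2.5,0.17,0,-2.2,0]]'
python3 - <<'E'
from h import *
print(read_state()['tool_pos'],read_state()['wrist_force'])
a=crop("side",(230,285),45,"s10.png",7)
E
```

```text
t: 15.28
tool_pos: [580.4, 186.4, 137.1]
tcp_rot: [[0.989, 0.147, -0.006], [0.147, -0.989, -0.003], [-0.007, 0.002, -1.0]]
wrist_force: [-0.9, -0.3, -2.4]
width: 0.334
[580.40929017 186.35150419 137.11202847] [-0.94551785 -0.25876479 -2.38934687]
```

View pics/s10.png

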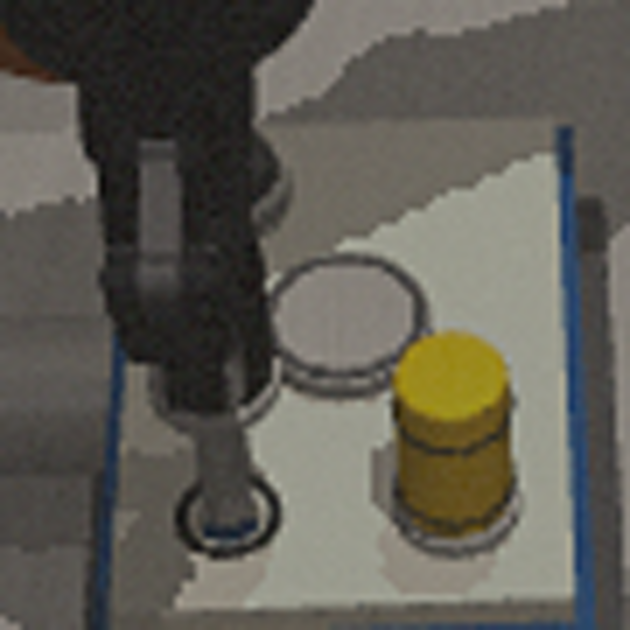

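Tip is at the mouth and centred in the ring at crop (230,515). Continuing down.

```bash
python3 -m handwheel '[[2.5,0,0,-0.4,0],[2.5,0,0,-0.8,0],[2.5,0,0,-1.2,0],[2.5,0,0,-1.2,0]]'
python3 -m handwheel '[[2.5,0,0,-0.4,0],[2.5,0,0,-0.8,0],[2.5,0,0,-1.2,0],[2.5,0,0,-1.2,0]]'
```

```text
t: 15.67
tool_pos: [580.2, 186.3, 124.8]
tcp_rot: [[0.989, 0.147, -0.007], [0.147, -0.989, -0.003], [-0.007, 0.002, -1.0]]
wrist_force: [-0.5, -0.0, -0.6]
width: 0.334
t: 16.0
tool_pos: [579.7, 186.1, 111.7]
tcp_rot: [[0.989, 0.147, -0.008], [0.147, -0.989, -0.004], [-0.008, 0.003, -1.0]]
wrist_force: [0.2, -0.2, -1.3]
width: 0.334
```

```bash
python3 -m handwheel '[[2.5,0.05,0,-0.4,0],[2.5,0.05,0,-0.8,0],[2.5,0.05,0,-1.2,0],[2.5,0.05,0,-1.6,0],[2.5,0.05,0,-1.8,0],[2.5,0.05,0,-1.8,0]]'
```

```text
t: 16.5
tool_pos: [579.8, 185.9, 93.1]
tcp_rot: [[0.989, 0.147, -0.009], [0.147, -0.989, -0.004], [-0.009, 0.003, -1.0]]
wrist_force: [0.4, -0.4, -0.8]
width: 0.328
```

```bash
python3 -m handwheel '[[2.5,0,0,-0.3,0],[2.5,0,0,-0.6,0],[2.5,0,0,-0.9,0],[2.5,0,0,-1.1,0]]'
python3 - <<'E'
from h import *
print(read_state()['tool_pos'],read_state()['wrist_force'])
a=crop("side",(230,285),45,"s11.png",7)
E
```

```text
t: 16.83
tool_pos: [581.1, 186.2, 85.5]
tcp_rot: [[0.989, 0.146, -0.006], [0.146, -0.989, -0.004], [-0.006, 0.003, -1.0]]
wrist_force: [-14.4, -6.7, 52.5]
width: 0.334
[581.14422544 186.16268326  85.49870823] [-14.36240912  -6.65757458  52.45697881]
```

View pics/s11.png

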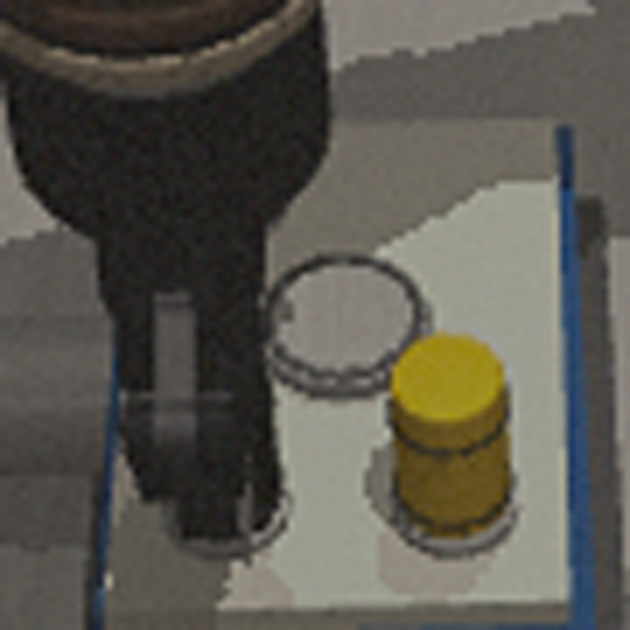

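Seated at z 85.5, the same height as in the rack. I'll release, rise and check.

```bash
python3 -m handwheel '[[2.5,-0.05,0,0.1,0],[4.5,-0.05,0,0.1,0],[4.5,-0.05,0,0.1,0],[4.5,-0.05,0,0.1,0],[4.5,-0.05,0,1,0],[4.5,-0.05,0,3,0],[4.5,-0.05,0,6,0],[4.5,-0.05,0,9,0]]'
python3 -m handwheel '[[4.5,0,-3,1,0],[4.5,-1,-6,1,0],[4.5,-2,-9,1,0],[4.5,-3,-12,1,0],[4.5,-3,-15,1,0],[4.5,-3,-18,1,0],[4.5,-3,-18,1,0]]'
python3 - <<'E'
from h import *
np.set_printoptions(precision=1,suppress=True)
print(read_state()['tool_pos'])
a=crop("side",(230,285),45,"s12.png",7);crop("top",(190,195),40,"t12.png",6)
E
```

```text
t: 17.55
tool_pos: [579.8, 185.9, 176.2]
tcp_rot: [[0.989, 0.146, -0.008], [0.146, -0.989, -0.004], [-0.008, 0.003, -1.0]]
wrist_force: [-0.0, 0.3, -0.2]
width: 0.528
t: 18.13
tool_pos: [549.5, -1.8, 186.5]
tcp_rot: [[0.99, 0.138, -0.008], [0.138, -0.99, -0.008], [-0.009, 0.007, -1.0]]
wrist_force: [-0.5, -0.4, -0.5]
width: 0.528
[549.5  -1.8 186.5]
```

View pics/s12.png

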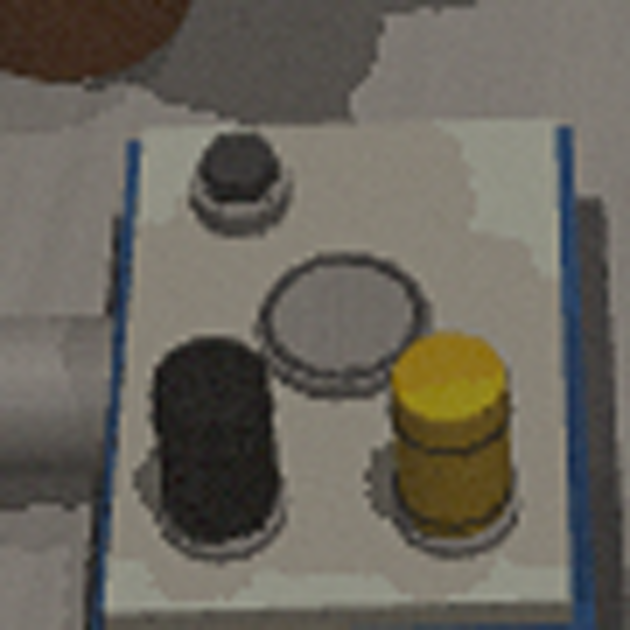

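View pics/t12.png

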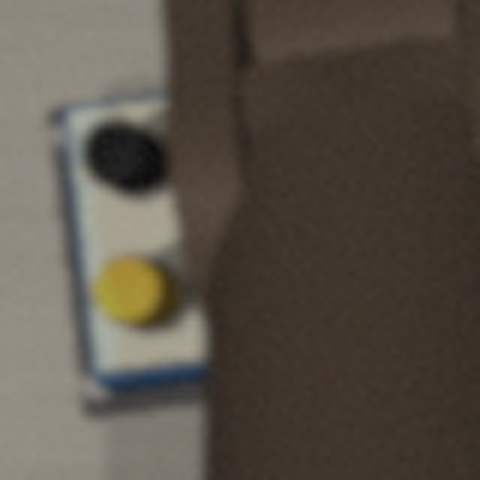

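Both collars sit flush on the cover. Now to regrasp the drift, aiming the TCP at (518,178.5).

```bash
python3 -m handwheel '[[5,-0.5,3,0,0],[5,-1,6,0,0],[5,-1.5,9,0,0],[5,-2,12,0,0],[5,-2.6,15,0,0],[5,-3.1,17,0,0],[5,-3.1,18,0,0],[5,-3.1,18,0,0]]'
python3 -m handwheel '[[5,0,0,-0.3,0]]'
```

```text
t: 18.9
tool_pos: [518.0, 188.6, 186.6]
tcp_rot: [[0.989, 0.149, -0.008], [0.149, -0.989, -0.003], [-0.008, 0.002, -1.0]]
wrist_force: [-0.2, -0.9, 0.3]
width: 0.584
t: 18.98
tool_pos: [518.5, 188.3, 183.9]
tcp_rot: [[0.989, 0.149, -0.007], [0.149, -0.989, -0.003], [-0.008, 0.002, -1.0]]
wrist_force: [0.7, -0.9, -0.2]
width: 0.584
```

```bash
python3 -m handwheel '[[5,0,-0.5,0,0],[5,0,-0.98,-1,0],[5,0,-0.98,-3,0],[5,0,-0.98,-5,0],[5,0,-0.98,-7,0],[5,0,-0.98,-9,0],[5,0,-0.98,-9.9,0],[5,0,-0.98,-9.9,0]]'
python3 - <<'E'
from h import *
print(read_state()['tool_pos'],read_state()['wrist_force'])
a=crop("side",(240,285),45,"s13.png",7)
E
```

```text
t: 19.65
tool_pos: [517.3, 176.0, 82.5]
tcp_rot: [[0.989, 0.147, -0.011], [0.147, -0.989, -0.006], [-0.012, 0.004, -1.0]]
wrist_force: [0.4, 0.2, 0.0]
width: 0.588
[517.3386819  176.03729511  82.52046306] [0.39009485 0.16390398 0.01499859]
```

View pics/s13.png

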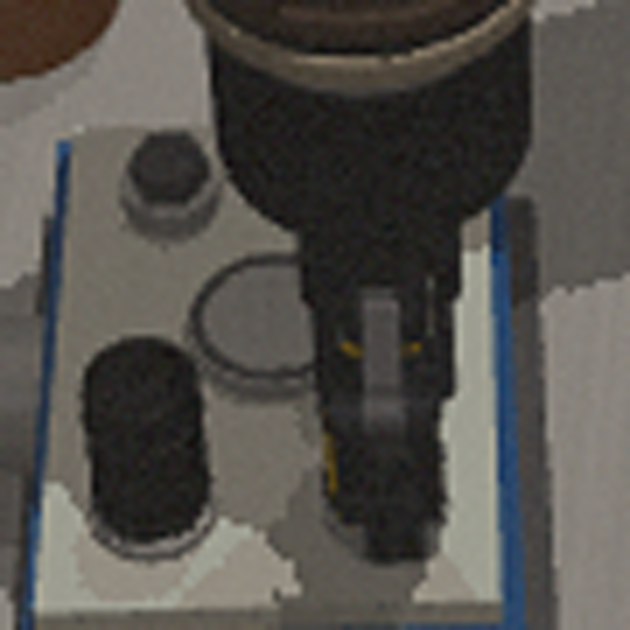

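Jaws straddle the knob, well clear of the bolt. Centring slightly, then closing.

```bash
python3 -m handwheel '[[5,0.05,0.22,0.1,0],[5,0.05,0.22,0.1,0],[2.5,0.05,0.22,0.1,0],[2.5,0.05,0.22,0.1,0],[2.5,0.05,0.22,0.1,0],[2.5,0.05,0.22,0.1,0],[2.5,0.05,0.22,0.1,0],[2.5,0.05,0.22,0.1,0]]' 80
python3 -c "
from station import *;s=read_state();print(s['tool_pos'],s['wrist_force'],s['torque'])"
```

```text
t: 20.37
tool_pos: [519.3, 179.2, 86.2]
tcp_rot: [[0.989, 0.148, -0.008], [0.148, -0.989, -0.004], [-0.008, 0.003, -1.0]]
wrist_force: [-1.3, -1.3, 6.4]
width: 0.333
[519.2604229  179.19056403  86.16037908] [-1.33193174 -1.33777165  6.41585127] [-0.21392669  0.19319985 -0.00254475]
```

Gripped. Drawing straight up; the 60 mm shank needs more than 65 mm of lift.

```bash
python3 -m handwheel '[[2.5,0,0,0.5,0],[2.5,0,0,1.2,0],[2.5,0,0,2,0],[2.5,0,0,3,0]]'
python3 -m handwheel '[[2.5,0,0,1,0],[2.5,0,0,2.5,0],[2.5,0,0,4.5,0],[2.5,0,0,6.5,0],[2.5,0,0,8.2,0],[2.5,0,0,8.5,0]]'
python3 - <<'E'
from h import *
print(read_state()['tool_pos'],read_state()['wrist_force'])
a=crop("side",(240,275),55,"s14.png",6)
E
```

```text
t: 20.7
tool_pos: [519.1, 179.2, 117.0]
tcp_rot: [[0.989, 0.148, -0.008], [0.148, -0.989, -0.004], [-0.008, 0.003, -1.0]]
wrist_force: [-0.2, 0.1, -0.9]
width: 0.329
t: 21.2
tool_pos: [520.5, 179.9, 205.8]
tcp_rot: [[0.989, 0.148, -0.003], [0.148, -0.989, -0.002], [-0.003, 0.002, -1.0]]
wrist_force: [0.5, 0.3, -0.7]
width: 0.334
[520.52241659 179.90118489 205.84128152] [ 0.48605613  0.2688499  -0.71711269]
```

View pics/s14.png

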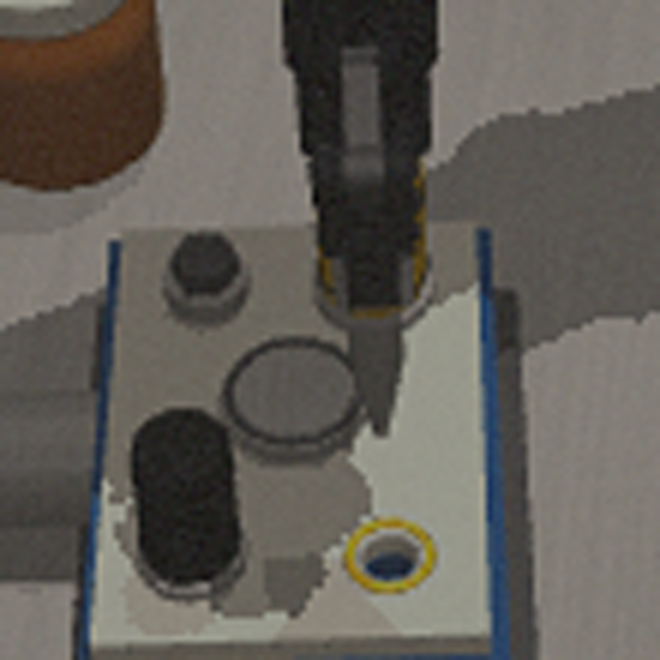

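Drift is out, the bolt and cover stay in line, and the yellow ring is empty and aligned. Next stop is the nearer rack hole, (550,-238), where the bolt was.

```bash
python3 -m handwheel '[[2.5,0.3,-1.5,0,0],[2.5,0.7,-4.5,0,0],[2.5,1.1,-8,0,0],[2.5,1.5,-11.5,0,0],[2.5,1.9,-15,0,0],[2.5,2.2,-18.5,0,0],[2.5,2.5,-21.5,0,0],[2.5,2.8,-24,0,0]]'
python3 -m handwheel '[[2.5,0.1,-3,0,0],[2.5,0.2,-6,0,0],[2.5,0.3,-9,0,0],[2.5,0.3,-12,0,0],[2.5,0.3,-14.5,0,0],[2.5,0.3,-16.5,0,0],[2.5,0.3,-17.5,0,0],[2.5,0.3,-17.5,0,0]]'
python3 -m handwheel '[[2.5,0,0,-0.3,0]]'
```

```text
t: 21.92
tool_pos: [547.3, -63.3, 203.7]
tcp_rot: [[0.989, 0.146, -0.006], [0.146, -0.989, -0.003], [-0.006, 0.003, -1.0]]
wrist_force: [0.4, 0.6, -1.5]
width: 0.333
t: 22.58
tool_pos: [549.2, -241.0, 202.8]
tcp_rot: [[0.99, 0.142, -0.007], [0.142, -0.99, -0.004], [-0.008, 0.003, -1.0]]
wrist_force: [0.4, -0.0, -0.7]
width: 0.337
t: 22.67
tool_pos: [549.6, -239.7, 199.7]
tcp_rot: [[0.99, 0.142, -0.007], [0.142, -0.99, -0.003], [-0.007, 0.002, -1.0]]
wrist_force: [0.2, 0.5, -1.6]
width: 0.332
```

```bash
python3 -m handwheel '[[2.5,0.1,0.1,-1,0],[2.5,0.2,0.15,-2,0],[2.5,0.2,0.15,-3.2,0],[2.5,0.2,0.15,-3.8,0],[2.5,0.2,0.15,-3.8,0],[2.5,0.2,0.15,-3.8,0]]'
python3 - <<'E'
from h import *
print(read_state()['tool_pos'],read_state()['wrist_force'])
a=crop("side",(262,160),45,"s15.png",7)
E
```

```text
t: 23.17
tool_pos: [551.4, -237.3, 161.1]
tcp_rot: [[0.99, 0.143, -0.008], [0.143, -0.99, -0.002], [-0.008, 0.001, -1.0]]
wrist_force: [-0.0, -0.3, -1.2]
width: 0.331
[ 551.4258687  -237.31802974  161.05616747] [-0.03028941 -0.27850816 -1.15365938]
```

View pics/s15.png

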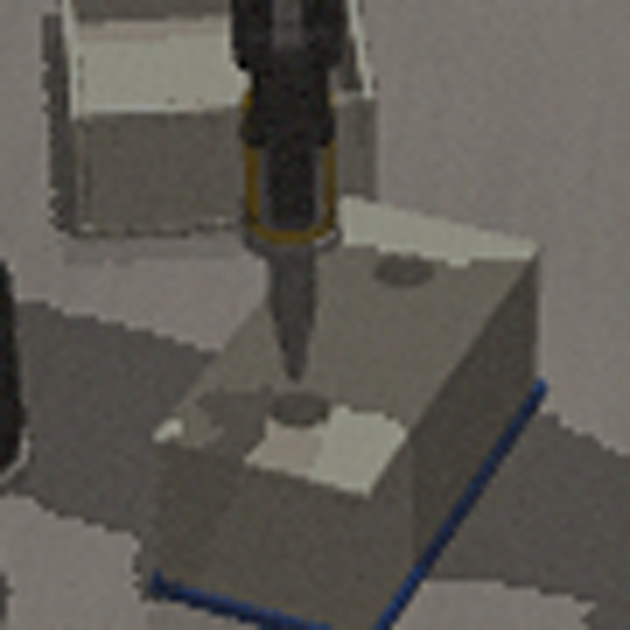

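Run:
```python
from h import *
np.set_printoptions(precision=1,suppress=True)
o=np.array((217,115))
for z in(83,85,87):print(z,onz("side",o+np.array((295,379))/7,z))
print(onz("side",o+np.array((300,408))/7,70))
```

```text
83 [ 550.4 -239.6   83. ]
85 [ 550. -237.   85.]
87 [ 549.7 -234.4   87. ]
[ 548.9 -240.3   70. ]
```

Tip reads (550,-238) against the hole at (549,-240). I'll shift (-1,-1) mm and go in.

```bash
python3 -m handwheel '[[2.5,-0.1,-0.1,0,0],[2.5,-0.1,-0.1,-0.6,0],[2.5,-0.1,-0.1,-1.4,0],[2.5,-0.1,-0.1,-2.2,0],[2.5,-0.1,-0.1,-3,0],[2.5,-0.1,-0.1,-3.5,0],[2.5,-0.1,-0.1,-3.5,0]]'
python3 -m handwheel '[[2.5,0,0,-0.5,0],[2.5,0,0,-1,0],[2.5,0,0,-1.5,0],[2.5,0,0,-1.5,0]]'
```

```text
t: 23.8
tool_pos: [549.8, -238.4, 124.9]
tcp_rot: [[0.99, 0.143, -0.009], [0.143, -0.99, -0.002], [-0.01, 0.001, -1.0]]
wrist_force: [-0.1, -0.2, -1.0]
width: 0.331
t: 24.13
tool_pos: [549.2, -238.1, 108.8]
tcp_rot: [[0.99, 0.143, -0.011], [0.143, -0.99, -0.002], [-0.011, -0.0, -1.0]]
wrist_force: [-0.4, 0.1, -1.6]
width: 0.329
```

```bash
python3 -m handwheel '[[2.5,0.05,0,-0.5,0],[2.5,0.05,0,-1,0],[2.5,0.05,0,-1.5,0],[2.5,0.05,0,-1.9,0],[2.5,0.05,0,-1.9,0]]'
python3 -m handwheel '[[2.5,0,0,-0.2,0],[2.5,0,0,-0.4,0],[2.5,0,0,-0.5,0],[2.5,0,0,-0.5,0]]'
```

```text
t: 24.55
tool_pos: [549.2, -237.9, 88.7]
tcp_rot: [[0.99, 0.143, -0.012], [0.143, -0.99, -0.001], [-0.012, -0.001, -1.0]]
wrist_force: [-0.2, 0.1, -2.2]
width: 0.334
t: 24.88
tool_pos: [549.4, -238.1, 86.1]
tcp_rot: [[0.99, 0.143, -0.011], [0.143, -0.99, -0.001], [-0.011, -0.0, -1.0]]
wrist_force: [-8.2, 3.3, 22.4]
width: 0.335
```

Collar is on the rack (z 86, +22 N). Releasing and backing off.

```bash
python3 -m handwheel '[[2.5,0,0,0.1,0],[5,0,0,0.1,0],[5,0,0,0.1,0],[5,0,0,0.1,0],[5,0,0,1,0],[5,0,0,3,0],[5,0,0,6,0],[5,0,0,9,0]]'
python3 -m handwheel '[[5,-2,-3,2,0],[5,-4,-6,3,0],[5,-7,-9,4,0],[5,-10,-12,4,0],[5,-13,-15,4,0],[5,-15,-18,4,0],[5,-17,-21,4,0],[5,-17,-21,4,0]]'
python3 -m handwheel '[[5,0,0,0,0],[5,0,0,0,0],[5,0,0,0,0]]'
python3 - <<'E'
from h import *
a=camera("side");crop("side",(230,220),110,"s16.png",3,a);crop("side",(262,160),40,"s17.png",7,a)
b=camera("top");cv2.imwrite("pics/t16.png",b)
E
```

```text
t: 25.55
tool_pos: [548.7, -237.8, 176.8]
tcp_rot: [[0.99, 0.143, -0.013], [0.143, -0.99, -0.001], [-0.013, -0.001, -1.0]]
wrist_force: [0.9, -0.8, -0.1]
width: 0.582
t: 26.22
tool_pos: [371.9, -455.2, 217.6]
tcp_rot: [[0.991, 0.132, -0.016], [0.132, -0.991, -0.005], [-0.016, 0.003, -1.0]]
wrist_force: [-0.6, -0.3, -0.5]
width: 0.584
t: 26.47
tool_pos: [372.4, -454.6, 217.7]
tcp_rot: [[0.991, 0.133, -0.015], [0.133, -0.991, -0.005], [-0.016, 0.002, -1.0]]
wrist_force: [-0.2, 0.4, -0.5]
width: 0.585
```

View pics/s16.png

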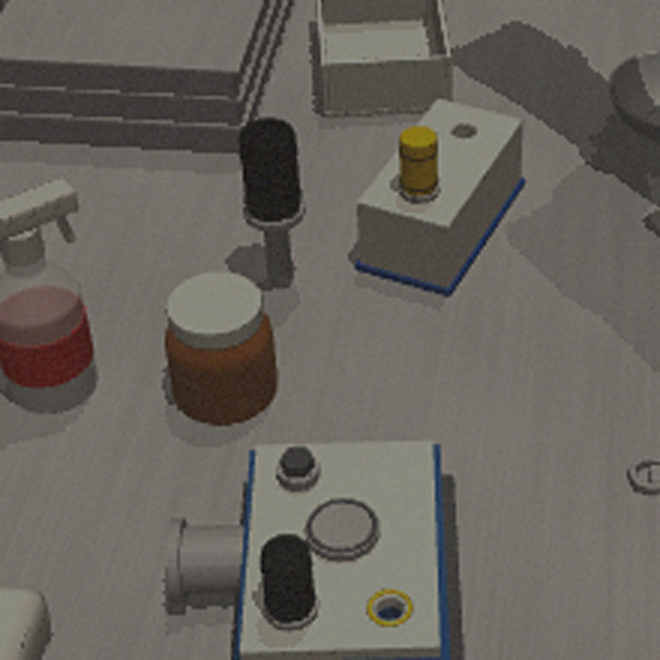

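View pics/s17.png

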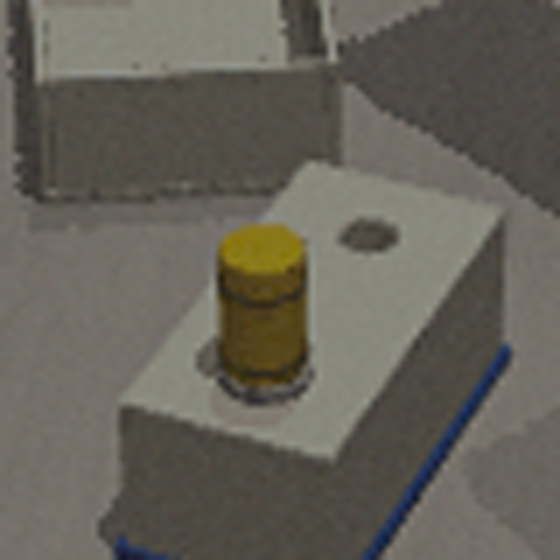

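View pics/t16.png

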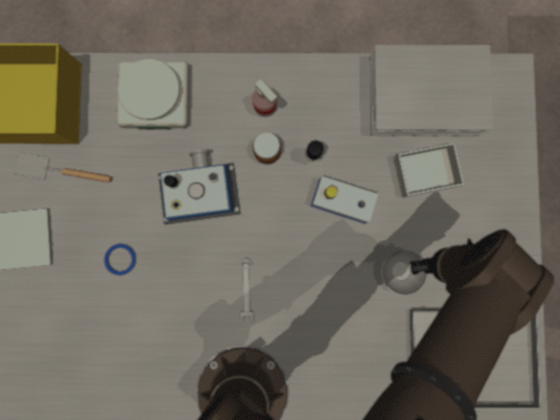

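Drift stands down in the rack hole (side 260,163) and the bolt is home. The cover is in line. The jar (top 266,148) and the bowl (top 404,271) are where they started. Handing in.

```bash
python3 -c "
from station import *;print(job_done())"
```

```text
the job is handed in; nothing more can be done
None
```

I did the whole job in the order you asked and handed it in at about 27 s, against the 72 s limit.

- **Drift in:** I pressed it home through the yellow-ringed hole. The collar met the cover with 35 N, and the pictures showed cover and housing in line.
- **Bolt:** With the drift still in, I fitted the smaller black-knobbed bolt, the one from the rack. It seated with its collar on the cover at about 52 N.
- **Drift out:** I drew it out and stood it in the rack hole the bolt had come from. It came down with the TCP at 86.1 mm, against 86.2 mm when I gripped it fully home, with 22 N of contact.

**Last checks:**
- In the final pictures the bolt is home, the cover is in line and the drift stands upright in the rack.
- The jar and bowl look unmoved, judged by eye from the pictures.
- The gripper is open and touching nothing. It is parked about 17 cm above the bowl.

**Disagreements:**
- The two cameras differed by 1–4 mm on several points. I handled that by comparing the pin tip with the hole in the same picture and watching the forces.
- In the last close-up there is a small dark sliver beside the drift's collar. I took it for shadow, since the collar covers the hole's rim even when the shank sits off-centre.

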